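# Snap the lock pin into the neck jig and tug-test it

## Robot

A 6-joint arm with a two-finger parallel gripper is mounted at the origin on the work surface. World frame = base frame: x ahead of the robot, y to its left, z up, the work surface at z = 0. Lengths are in m, angles in rad, forces in N, time in s.
With the tool pointing down it reaches from about 0.225 to 0.875 m from the base axis. Payload 3.4 kg.
Tool frame: the origin (TCP) lies at the very end of the fingers, on their centre line; the grasp point (between the pads) lies 19 mm behind it; z points along the fingers, y is the direction in which the jaws open and shut (so a half turn about z gives the same grasp; the last joint's range is limited). The gripper opens to 85 mm and grips with 20 to 120 N. Pads are 22 mm wide; open, the fingers measure 114 mm over their backs; the gripper's body (76 mm by 85 mm) begins 54 mm behind the grasp point. The pads swing forward as they close: fully open they stand 13 mm farther back than shut.
Start: joints at [1.15, 0.276, 1.505, -0, 1.361, -0.121], TCP at [0.17, 0.549, 0.231] pointing down, gripper open.
Joint ranges: [-2.89, 2.89], [-0.75, 2.08], [0.22, 2.7], [-1.18, 4.32], [0.11, 2.71], [-2.7, 2.7]. Speed limits (rad/s): [2.57, 2.57, 3.14, 3.14, 3.14, 3.14].

## Interface

Orientations are given as a unit quaternion [w, x, y, z].
In Python, from rig import get_state, get_image, calibration, sign_off gives the robot as it stands. The module is installed in compiled form; this text tells all that it offers.
- The arm moves only by the tool drive_tool, never from a script. Its argument "targets" is one flat list of numbers, 7 for each row, row after row: the turn, a rotation vector about the tool's x, y, z in degrees, then the shift along the tool's x, y, z in mm, then the opening, from 0 (shut) to 1 (fully open). In form: [wx, wy, wz, tx, ty, tz, fingers, wx, wy, wz, tx, ty, tz, fingers, ...]. A call has 1 to 12 rows; each row shifts and turns the commanded pose from where the row before left it, along the tool's axes as they then stand; what a row does not reach is not made up. A row lasts 1/8 s, in which the tool goes at most 62.5 mm and 10.7 degrees, less where a joint would pass 70% of its speed; a pose out of reach is approached as far as the arm can. A call is refused whole if a number of a shift passes 62.5 or a number of a turn 10.7, either way. A call with a gripper value outside its range is refused whole. The fingers move at their own pace and stop on an object; "grip_force" is the grip in N (left out, the last holds). Time passes only in rows, so rows that do not move let the fingers close. It gives the time, the measured TCP pose, the force and the opening at its end, in the units of the state.
- get_state(): the state, without advancing time (a new reading comes with each control period).
- get_image(name): name is "scene" or "top" or "wrist"; returns the picture (400x640x3 uint8, red, green, blue); there is no depth.
- calibration(name): a dict with "mtx" (3x3 intrinsics, pixels), "distortion" ([k1, k2, p1, p2, k3] as OpenCV has them; the pictures are not rectified), "world_to_cam" (4x4, takes a point from world to camera coordinates); the wrist camera has in their place "hand_eye" (4x4, takes a point from camera to tool coordinates, whose origin is the TCP and whose axes are the flange's). Camera axes: x right, y down, z forward; pixel columns grow to the right and rows downward; lengths in m; the calibration is good to about 2 mm. A picture is of the moment at which its call begins: read the wrist's pose just before it. calibration takes no time and is no camera call.
- sign_off(): hands the job in, once; it reports no verdict.
The state is a dict: "clock": time; "qpos": joint angles; "qd": joint speeds; "effort": joint torques, N m; "position": TCP position; "ee_rot": TCP orientation; "contact_force": force on the tool from outside, world axes, zero at the start; "moment": the same for the moment, N m; "width": finger opening in m.
Only numpy, scipy, OpenCV 4.12 (cv2) and the standard library are available. Lean on these libraries where they do the work, as an engineer would, in place of code of your own. Each camera call takes 0.05 s, during which the arm holds its last target.

## Task

Take the lock pin with the straight round knob from the rack and push it down into the collar of the neck-carving jig until it snaps in and its flange sits fully home, firmly but without slamming it (about 20 N does it, 40 N is too much). Then prove that the catch holds: tug the pin straight up with a steady pull of about 12 N for half a second, never over 20 N. Set the pin back down fully home in the collar, let go of it, and leave the other two pins in the rack and the brass thumb nut, the file and the wooden offcut where they are.

Things in the scene. Friction and masses are not known exactly. Their poses are not given: they have to be found in the camera images.
- lock_pin: the lock pin: steel, about 0.12 kg, the pin in the rack with a straight round knob. Origin: on its axis, centre of the flange's underside; z along the axis up to the knob. Flange 34 mm across, 5 mm thick; above it the knob, 26 mm across, 34 mm tall (5 to 39 mm above the origin). Starts upright, hanging by its flange in any of the rack's three holes
- lock_pin_tip (a point): lower tip of the lock pin, 41 mm below its origin. Its lower part, depths below the origin: shank 14 mm across to 8 mm, groove 8 mm across to 23.3 mm, barb 14 mm across to 26.3 mm, cone narrowing to 8 mm across at 33.3 mm, straight 8 mm pilot to 37.3 mm, taper to the 4 mm wide tip
- rack: wooden pin rack, fixed block 85 x 230 x 55 mm tall with three through holes of 17 mm in a row along its y, at y = -70, 0 and +70 mm, x = 0. Origin: centre of its underside
- jig: neck-carving jig, fixed: grey board 150 x 460 mm, 18 mm thick, a 90 mm square aluminium block (top 40 mm above the bench) at one end, a wooden guitar neck along its -y (its heel, 105 mm high, starts 90 mm to -y of the collar's axis; the rest is 80 mm high). Origin: at bench height under the collar's axis; z up
- collar_base (a point): centre of the underside of the round aluminium collar on the jig's square block: 52 mm across, 18 mm tall, on a 64 mm square foot plate 4 mm thick; vertical hole 16.6 mm across, free depth 44 mm. Two spring tongues stand across the hole, 9 mm apart, 4 mm thick, upper faces somewhere from 10 to 18 mm below its top (the depth differs each time and is not measured)
- collar_mouth (a point): centre of the hole at the collar's upper face, 62 mm above the bench at rest; rises with the collar. The pin's cone spreads the tongues (5 to 12 N of push, starting 14 to 22 mm before home) and they snap into its groove 1.5 to 9.5 mm before the flange meets this face. Seated, the pin has that same 1.5 to 9.5 mm of free play upward before its barb bears on the tongues; they do not let go
- collar_lift (a joint): height in m by which the collar has been pulled up off its stop: 0 at rest; sprung, its weight balanced, 1 mm per 12 N of upward pull on it; travel 6 mm
- tee_pin: bystander: pin with a tee handle, in the rack; origin as for the lock pin, 41 mm tall above the flange's underside
- ball_pin: bystander: pin with a ball knob, in the rack; origin as for the lock pin, 43 mm tall above the flange's underside
- thumb_nut: bystander: small brass thumb nut standing on the jig's board beside the square block, 20 mm across, 15 mm tall
- file: bystander: small wood-handled file lying down, 220 mm long
- offcut: bystander: loose hardwood offcut 120 x 60 x 30 mm

How it is judged:
On the way, in this order (a step that is already met when the one before it is completed fails the run):
1. the lock pin is pushed home: its flange is down on the collar's top (under 1.5 mm), upright, and the collar rests on its stop (z of lock_pin in the frame of collar_mouth below 0.0015 m and horizontal distance between lock_pin and collar_mouth below 0.003 m and angle between lock_pin's own z axis and vertical below 0.1 rad and value of joint collar_lift below 0.0003 m), for 0.1 s.
2. the gripped pin is pulled up with a steady 8 to 17 N and holds: the collar is lifted 0.7 to 1.4 mm by the pin for 0.3 s, the pin staying in its catch (flange under 11.5 mm above the collar) (value of joint collar_lift between 0.0007 and 0.0014 m and contact force between lock_pin and jig above 5 N and contact force between the fingers and lock_pin above 3 N and z of lock_pin in the frame of collar_mouth below 0.0115 m and horizontal distance between lock_pin and collar_mouth below 0.003 m and angle between lock_pin's own z axis and vertical below 0.1 rad), for 0.3 s.
At the end, for the whole second after the job is handed in: The lock pin stands released and at rest in the collar, in its catch: flange under 2.5 mm above the collar's top, within 3 mm of the hole's axis, within 0.1 rad of upright, and the collar is back on its stop (lift under 0.3 mm) (z of lock_pin in the frame of collar_mouth below 0.0025 m and horizontal distance between lock_pin and collar_mouth below 0.003 m and angle between lock_pin's own z axis and vertical below 0.1 rad and value of joint collar_lift below 0.0003 m and linear speed of lock_pin below 0.01 m/s and contact force between the fingers and lock_pin below 0.1 N); the robot touches nothing.
It fails at once if the tug is over 22 N (collar lifted over 1.85 mm) (value of joint collar_lift above 0.00185 m).
It fails at once if the pin is slammed or wedged into the collar: contact forces on it, push and side squeeze together, over 60 N (contact force between lock_pin and jig above 60 N).
It fails at once if another pin is taken or knocked out of the rack (moved over 15 mm) (distance of any of tee_pin, ball_pin from where it was at the start of the episode above 0.015 m).
It fails at once if a bystander on the bench is moved by over 30 mm (distance of any of thumb_nut, file, offcut from where it was at the start of the episode above 0.03 m).
It also fails if it takes over 67 s, if anything falls off the work surface, if the arm or the gripper's body presses on something with over 40 N, if the wrist force passes 120 N, or if a joint passes its speed limit or range.

## Working session

There is one attempt and no reset: what is moved stays moved. The work goes in short steps, Python scripts to look and compute and a tool call to move; the robot and the scene stay as the last step left them, time stands still between calls to the robot, and variables do not carry over. Pictures are saved under pics/ and viewed, and the job is handed in when it is done.

Besides the shell and the picture viewer there is one more tool, called after "Request:" as name(argument=value, ...) on one line, values as JSON. drive_tool: Moves the arm, as the interface text tells. Its arguments: {"type":"object","properties":{"targets":{"type":"array"},"grip_force":{"type":"number"}},"required":["targets"]}

```bash
mkdir -p pics; cat > h.py <<'E'
import numpy as np, cv2, json
from rig import get_state,get_image,calibration,sign_off
from scipy.spatial.transform import Rotation as R
def save(n,f,sc=1.25):
    im=get_image(n); cv2.imwrite('pics/'+f+'_raw.png',im[:,:,::-1]); cv2.imwrite('pics/'+f+'.png',cv2.resize(im[:,:,::-1],None,fx=sc,fy=sc)); return im
def w2c(n,st=None):
    c=calibration(n)
    if 'world_to_cam' in c: return c,np.array(c['world_to_cam'])
    T=np.eye(4); q=st['ee_rot']; T[:3,:3]=R.from_quat([q[1],q[2],q[3],q[0]]).as_matrix(); T[:3,3]=st['position']
    return c,np.linalg.inv(T@np.array(c['hand_eye']))
def plane(n,uv,z,st=None):
    c,W=w2c(n,st); p=cv2.undistortPoints(np.array(uv,float).reshape(-1,1,2),np.array(c['mtx']),np.array(c['distortion'])).reshape(-1,2)
    C=np.linalg.inv(W); d=np.c_[p,np.ones(len(p))]@C[:3,:3].T; o=C[:3,3]
    z=np.broadcast_to(z,(len(p),)); return o+d*((z-o[2])/d[:,2])[:,None]
def proj(n,P,st=None):
    c,W=w2c(n,st); rv=cv2.Rodrigues(W[:3,:3])[0]
    return cv2.projectPoints(np.array(P,float).reshape(-1,3),rv,W[:3,3],np.array(c['mtx']),np.array(c['distortion']))[0].reshape(-1,2)
E
python3 - <<'E'
from h import *
s=get_state();print(s)
for n in('scene','top','wrist'): save(n,n+'0')
for n in('scene','top','wrist'): 
    c=calibration(n);print(n,{k:np.round(v,3).tolist() for k,v in c.items()})
E
```

```text
{'clock': 0.0, 'qpos': array([ 1.15003488e+00,  2.76574876e-01,  1.50616992e+00,  3.26243630e-05,
        1.36069282e+00, -1.20995994e-01]), 'qd': array([-0.00132122, -0.00106756, -0.00093234,  0.00074594,  0.00052888,
       -0.00028235]), 'effort': array([-1.29354245e-03, -4.16777980e+01, -2.45799494e+01, -5.72344125e-04,
        1.14522668e-02,  1.29561283e-05]), 'position': array([0.16956266, 0.54885948, 0.23043653]), 'ee_rot': array([-2.62204392e-04,  1.49325491e-01,  9.88787665e-01, -8.84575314e-04]), 'contact_force': array([ 0.05060263,  0.03181141, -1.12145241]), 'moment': array([0.00751891, 0.06602126, 0.00711235]), 'width': 0.08561242897015964}
scene {'mtx': [[402.613, 0.0, 316.927], [0.0, 402.613, 201.567], [0.0, 0.0, 1.0]], 'distortion': [0.028, 0.0, 0.0, 0.0, 0.0], 'world_to_cam': [[0.681, 0.733, -0.006, -0.517], [0.453, -0.427, -0.783, -0.148], [-0.576, 0.53, -0.622, 1.11], [0.0, 0.0, 0.0, 1.0]]}
top {'mtx': [[390.799, 0.0, 317.965], [0.0, 390.799, 204.375], [0.0, 0.0, 1.0]], 'distortion': [0.012, 0.0, 0.0, 0.0, 0.0], 'world_to_cam': [[-0.022, -1.0, -0.004, 0.134], [-0.995, 0.022, -0.097, 0.606], [0.097, 0.002, -0.995, 0.87], [0.0, 0.0, 0.0, 1.0]]}
wrist {'mtx': [[278.314, 0.0, 327.622], [0.0, 278.314, 202.985], [0.0, 0.0, 1.0]], 'distortion': [-0.006, 0.0, 0.0, 0.0, 0.0], 'hand_eye': [[0.001, -0.964, -0.265, 0.068], [1.0, 0.001, 0.001, 0.001], [-0.001, -0.265, 0.964, -0.143], [0.0, 0.0, 0.0, 1.0]]}
```

View pics/scene0.png

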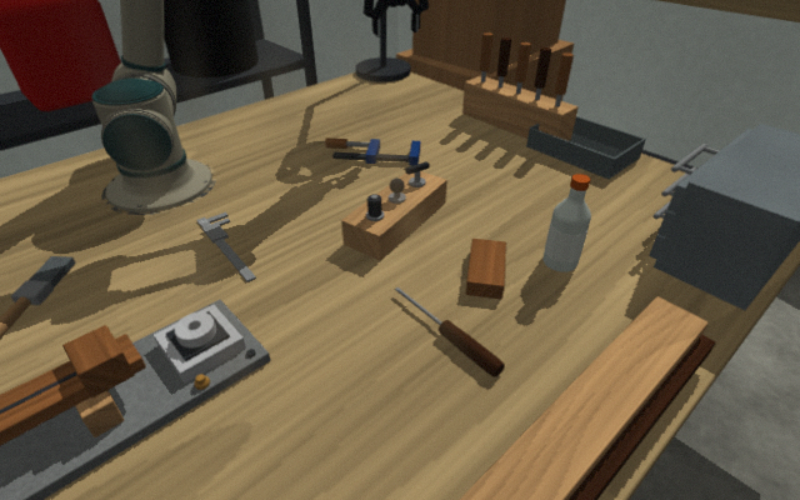

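View pics/top0.png

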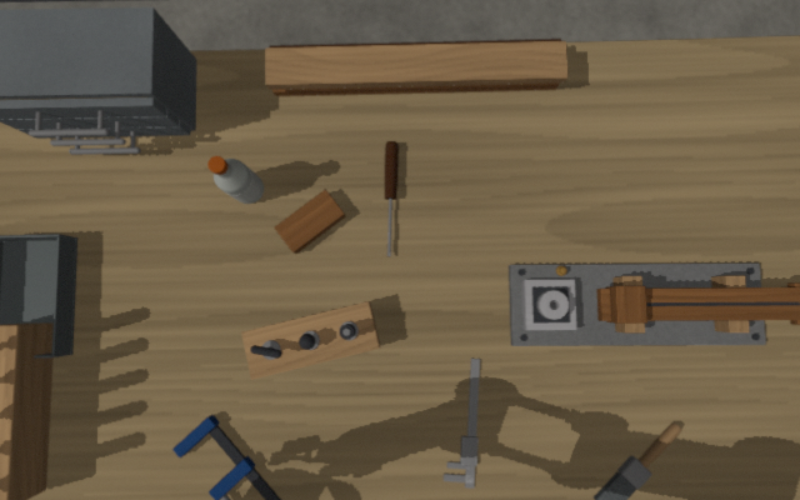

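View pics/wrist0.png

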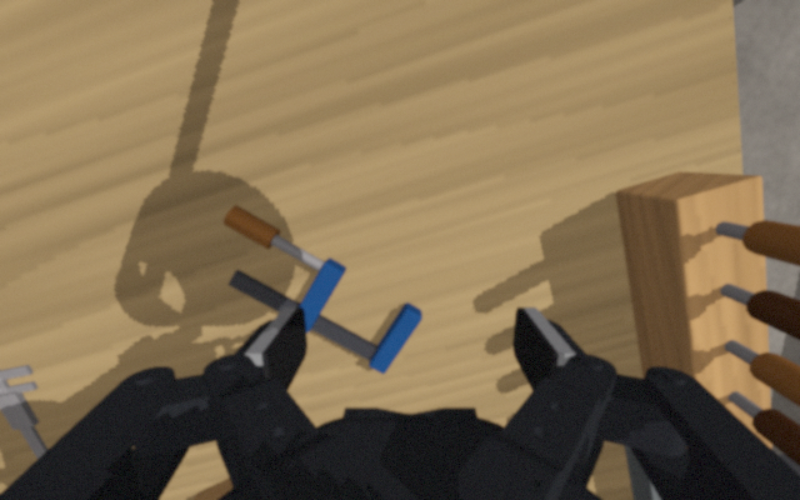

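The scene view shows the cylinder-knob pin nearest to the jig, at (375,207) scaled. The ball is in the middle hole and the tee is far. In the top view the pin is at about (347,331), and the collar is at (552,304).

```bash
python3 - <<'E'
import cv2,numpy as np
t=cv2.imread('pics/top0_raw.png'); s=cv2.imread('pics/scene0_raw.png')
a=cv2.resize(t[230:310,185:315],None,fx=5,fy=5,interpolation=2)
b=cv2.resize(t[205:285,400:480],None,fx=5,fy=5,interpolation=2)
cv2.imwrite('pics/z1.png',a);cv2.imwrite('pics/z2.png',b)
c=cv2.resize(s[120:210,265:365],None,fx=5,fy=5,interpolation=2)
cv2.imwrite('pics/z3.png',c)
d=cv2.resize(s[235:325,110:220],None,fx=5,fy=5,interpolation=2)
cv2.imwrite('pics/z4.png',d)
E
```

```text
(no output)
```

View pics/z1.png

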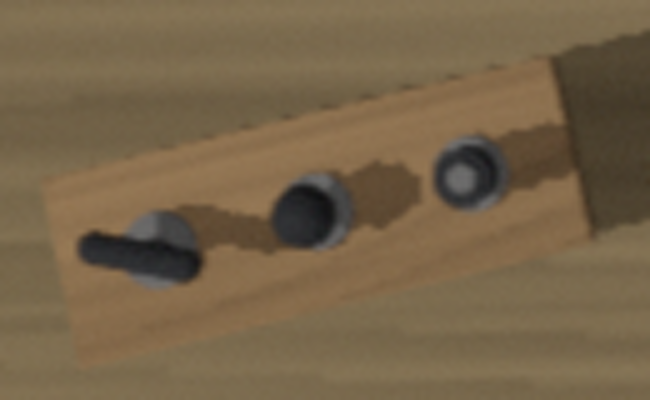

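View pics/z2.png

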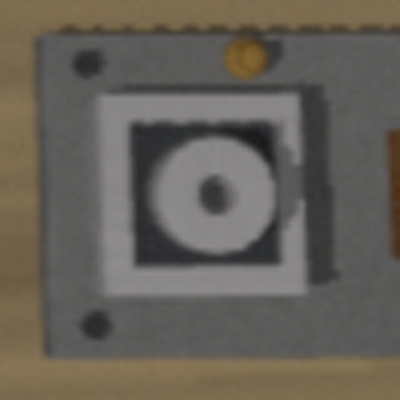

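View pics/z3.png

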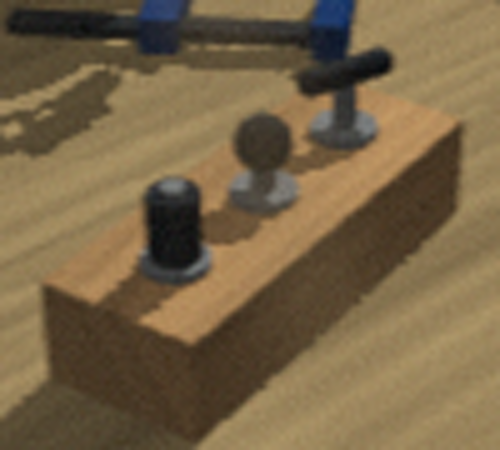

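View pics/z4.png

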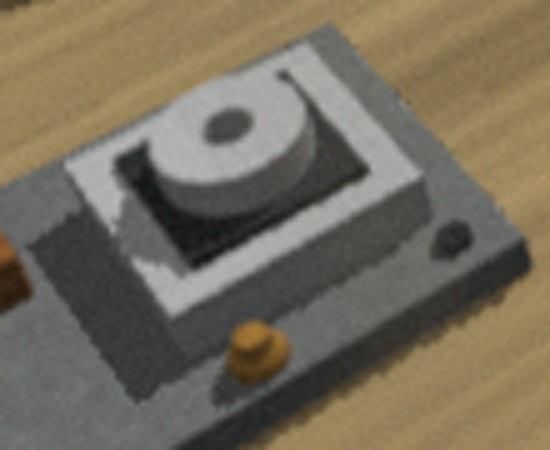

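```bash
python3 - <<'E'
from h import *
print('flange top',plane('top',[[185+471/5,230+173/5]],.060),'knob',plane('top',[[185+463/5,230+177/5]],.094))
print('scene flange',plane('scene',[[265+175/5,120+263/5]],.060),'knob',plane('scene',[[265+174/5,120+186/5]],.094))
print('collar',plane('top',[[400+215/5,205+195/5]],.062),plane('scene',[[110+229/5,235+126/5]],.062))
print('rack top corners',plane('top',np.array([[42,182],[552,55],[590,238],[82,368]])/5+[185,230],[.055]*2+[.055,.055]).round(4))
print('jig edge',plane('top',np.array([[100,95],[298,93],[308,293],[102,297]])/5+[400,205],.04).round(4))
b=plane('top',np.array([[512,265],[760,263],[766,344],[514,346]])/1.25,.018);print('board',b.round(4))
print('tee',plane('top',[[185+160/5,230+250/5]],.060),'ball',plane('top',[[185+312/5,230+212/5]],.06), 'neck heel', plane('top',[[598/1.25,305/1.25]],.105))
print('nut',plane('top',[[400+246/5,205+58/5]],.033))
E
```

```text
flange top [[0.47529032 0.20884717 0.06      ]] knob [[0.47552093 0.20872452 0.094     ]]
scene flange [[0.4810249  0.20688235 0.06      ]] knob [[0.47351345 0.21427917 0.094     ]]
collar [[ 0.51253637 -0.15126914  0.062     ]] [[ 0.51428254 -0.15006572  0.062     ]]
rack top corners [[0.4753 0.3984 0.055 ]
 [0.526  0.1728 0.055 ]
 [0.4456 0.1574 0.055 ]
 [0.3946 0.3801 0.055 ]]
jig edge [[ 0.5583 -0.1087  0.04  ]
 [ 0.5573 -0.198   0.04  ]
 [ 0.4679 -0.1973  0.04  ]
 [ 0.468  -0.1053  0.04  ]]
board [[ 0.5877 -0.0916  0.018 ]
 [ 0.5814 -0.5481  0.018 ]
 [ 0.4338 -0.5449  0.018 ]
 [ 0.439  -0.0886  0.018 ]]
tee [[0.44501421 0.34504224 0.06      ]] ball [[0.45992891 0.27862358 0.06      ]] neck heel [[ 0.51146906 -0.21117855  0.105     ]]
nut [[ 0.57407595 -0.17775304  0.033     ]]
```

Request:
drive_tool(targets=[0, 0, 10.4, 0, 0, 0, 1, 0, 0, 10.4, 0, 0, 0, 1, 0, 0, 10.4, 0, 0, 0, 1, 0, 0, 10.4, 0, 0, 0, 1, 0, 0, 10.4, 0, 0, 0, 1, 0, 0, 10.4, 0, 0, 0, 1, 0, 0, 10.4, 0, 0, 0, 1], grip_force=80)

```text
clock: 1.02
position: [0.1697, 0.5491, 0.2309]
ee_rot: [0.0, 0.709, 0.705, -0.0]
contact_force: [-0.5, -0.2, 0.3]
width: 0.0856
```

Request:
drive_tool(targets=[0, 0, 0, -34, 31, 0, 1, 0, 0, 0, -34, 31, 0, 1, 0, 0, 0, -34, 31, 0, 1, 0, 0, 0, -34, 31, 0, 1, 0, 0, 0, -34, 31, 0, 1, 0, 0, 0, -34, 31, 0, 1, 0, 0, 0, -34, 31, 0, 1, 0, 0, 0, -34, 31, 0, 1, 0, 0, 0, -34, 31, 0, 1, 0, 0, 0, -34, 27, 0, 1, 0, 0, 0, 0, 0, 30, 1, 0, 0, 0, 0, 0, 0, 1])

```text
clock: 2.52
position: [0.4744, 0.2085, 0.1992]
ee_rot: [-0.002, 0.707, 0.707, -0.002]
contact_force: [-0.8, -1.0, -0.1]
width: 0.0853
```

```bash
python3 - <<'E'
from h import *
s=get_state();print(s['clock'],s['position'],s['ee_rot'],s['contact_force'])
save('wrist','w1')
P=[.4755,.2085]
print(proj('wrist',[P+[.094],P+[.06]],s))
im=cv2.imread('pics/w1_raw.png')
E
```

```text
2.525 [0.47436726 0.20847763 0.1991757 ] [-0.00150047  0.70740054  0.70680694 -0.00248579] [-0.79487385 -0.99601838 -0.09150844]
[[330.34110109 202.64710772]
 [330.22746583 194.00729835]]
```

View pics/w1.png

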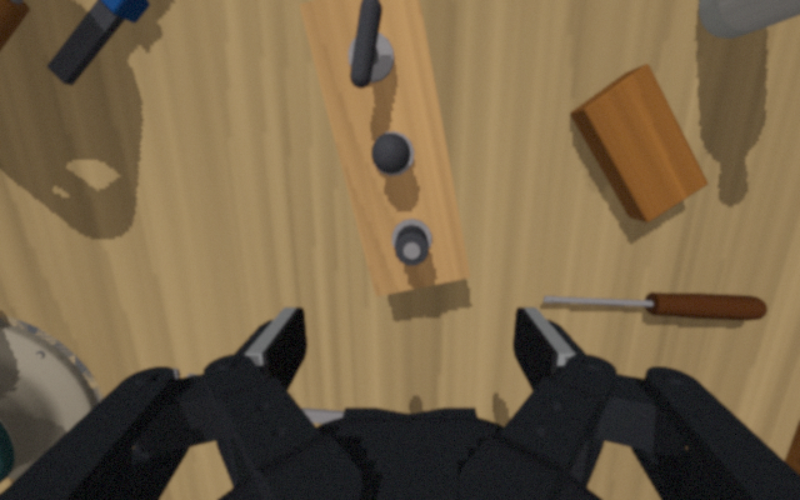

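The knob top is at raw (329,199) against a predicted (330,203), so the pin is about 3 mm further +y and 1 mm -x. I'll descend partway and recheck.

Request:
drive_tool(targets=[0, 0, 0, 3, 0, 30, 1, 0, 0, 0, 0, 0, 30, 1, 0, 0, 0, 0, 0, 27, 1, 0, 0, 0, 0, 0, 0, 1, 0, 0, 0, 0, 0, 0, 1])

```text
clock: 3.2
position: [0.477, 0.2133, 0.1159]
ee_rot: [0.001, 0.707, 0.708, 0.001]
contact_force: [0.3, 1.1, 0.6]
width: 0.0854
```

```bash
python3 - <<'E'
from h import *
s=get_state();print(s['clock'],s['position'],s['ee_rot'],s['contact_force'])
im=save('wrist','w2')
P=[.4744,.2115]
print(proj('wrist',[P+[.094],P+[.06]],s))
cv2.imwrite('pics/w2z.png',cv2.resize(im[110:250,230:430,::-1],None,fx=4,fy=4,interpolation=2))
E
```

```text
3.2 [0.47697139 0.21327089 0.11586429] [6.24889524e-04 7.06681980e-01 7.07529950e-01 1.24868113e-03] [0.26723468 1.07898058 0.59108904]
[[324.68076396 240.04581285]
 [325.03387994 222.3865329 ]]
```

View pics/w2z.png

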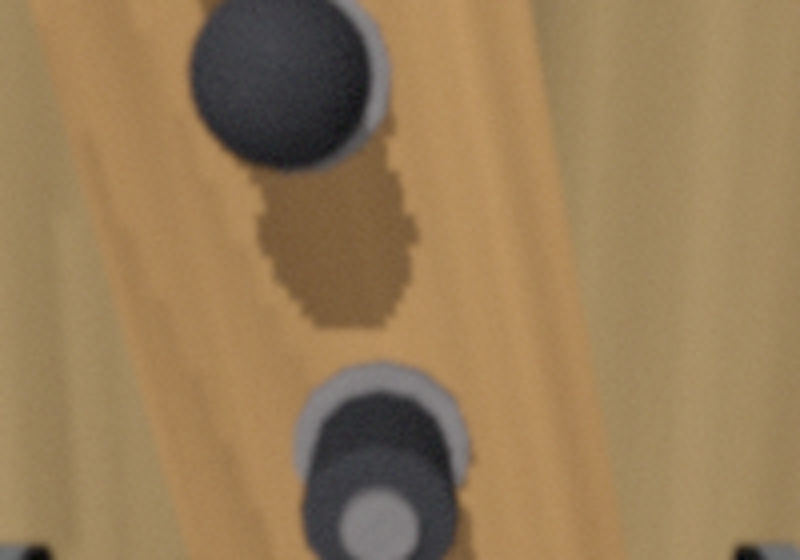

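Request:
drive_tool(targets=[0, 0, 0, -1, -1.5, 20, 1, 0, 0, 0, 0, 0, 18, 1, 0, 0, 0, 0, 0, 10, 1, 0, 0, 0, 0, 0, 0, 1, 0, 0, 0, 0, 0, 0, 1])

```text
clock: 3.88
position: [0.4752, 0.2118, 0.0672]
ee_rot: [0.0, 0.707, 0.707, 0.001]
contact_force: [-0.2, -1.2, -0.4]
width: 0.0855
```

```bash
python3 - <<'E'
from h import *
s=get_state();print(s['clock'],s['position'],s['ee_rot'],s['contact_force'])
im=save('wrist','w3')
s=get_state();print(s['clock'],s['position'],s['ee_rot'],s['contact_force'])
E
```

```text
3.875 [0.47524698 0.21177858 0.06716732] [4.00406085e-04 7.06951729e-01 7.07261210e-01 8.20613997e-04] [-0.23633032 -1.16438311 -0.35264557]
3.925 [0.47520281 0.2117445  0.06716011] [4.16773474e-04 7.06951706e-01 7.07261216e-01 8.27428964e-04] [ 0.00999202 -0.60545278  0.07106725]
```

View pics/w3.png

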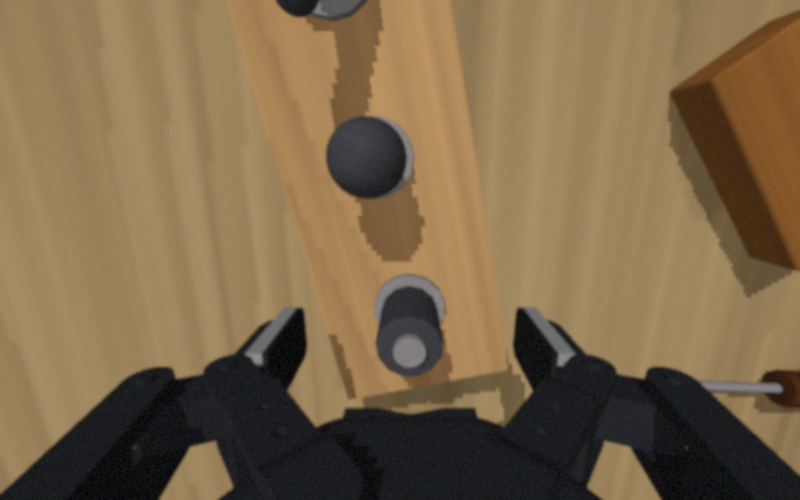

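Request:
drive_tool(targets=[0, 0, 0, 0, 0, 3.5, 1, 0, 0, 0, 0, 0, 0, 0, 0, 0, 0, 0, 0, 0, 0, 0, 0, 0, 0, 0, 0, 0, 0, 0, 0, 0, 0, 0, 0, 0, 0, 0, 0, 0, 0, 0, 0, 0, 0, 0, 0, 0, 0, 0, 0, 0, 0, 0, 0, 0], grip_force=80)

```text
clock: 4.92
position: [0.4747, 0.2116, 0.0631]
ee_rot: [0.0, 0.707, 0.707, 0.0]
contact_force: [-0.7, -0.4, 5.7]
width: 0.0241
```

```bash
python3 - <<'E'
from h import *
s=get_state();print(s['clock'],s['position'],s['ee_rot'],s['contact_force'],s['width'])
im=save('wrist','w4')
E
```

```text
4.925 [0.47466964 0.21156629 0.06312453] [1.19447666e-04 7.06975343e-01 7.07238131e-01 2.75816516e-04] [-0.70063436 -0.43984461  5.68895218] 0.024072861066132545
```

View pics/w4.png

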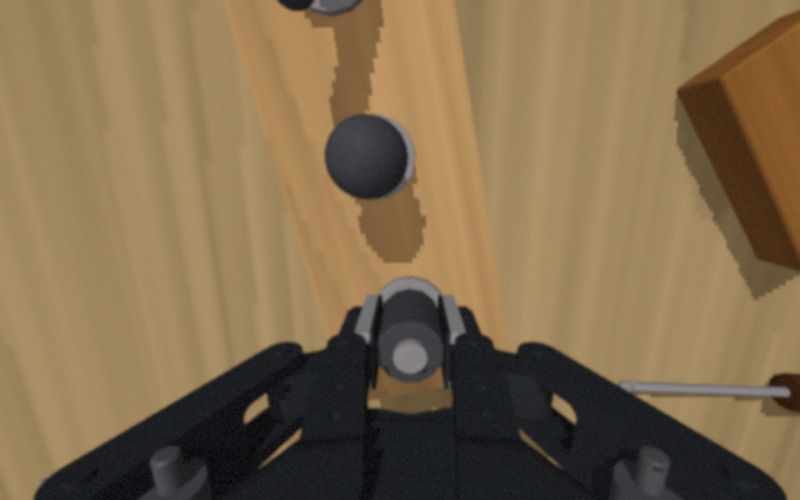

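Request:
drive_tool(targets=[0, 0, 0, 0, 0, -10, 0, 0, 0, 0, 0, 0, -20, 0, 0, 0, 0, 0, 0, -25, 0, 0, 0, 0, 0, 0, -25, 0, 0, 0, 0, 0, 0, 0, 0])

```text
clock: 5.6
position: [0.4757, 0.2119, 0.1444]
ee_rot: [0.001, 0.707, 0.707, 0.002]
contact_force: [0.4, -0.1, -2.2]
width: 0.0242
```

Request:
drive_tool(targets=[0, 0, 0, -20, 2, 0, 0, 0, 0, 0, -36, 4, 0, 0, 0, 0, 0, -36, 4, 0, 0, 0, 0, 0, -36, 4, 0, 0, 0, 0, 0, -36, 4, 0, 0, 0, 0, 0, -36, 4, 0, 0, 0, 0, 0, -36, 4, 0, 0, 0, 0, 0, -36, 4, 0, 0, 0, 0, 0, -36, 4, 0, 0, 0, 0, 0, -34, 4, 0, 0, 0, 0, 0, -20, 0, 0, 0, 0, 0, 0, 0, 0, 0, 0])

```text
clock: 7.1
position: [0.512, -0.151, 0.1418]
ee_rot: [-0.001, 0.708, 0.707, -0.0]
contact_force: [0.2, 0.1, -0.9]
width: 0.0242
```

```bash
python3 - <<'E'
from h import *
s=get_state();print(s['clock'],s['position'],s['ee_rot'],s['contact_force'],s['width'])
save('wrist','w5');im=save('top','t5');im2=save('scene','s5')
P=s['position']-[0,0,.0081]
for n in('wrist','top','scene'): print(n,proj(n,[[.513,-.151,.062],P,P+[0,0,.005],P+[0,0,.039],P-[0,0,.041]],s).round(1).tolist())
a=cv2.resize(im[195:295,390:490,::-1],None,fx=5,fy=5,interpolation=2)
b=cv2.resize(im2[210:310,110:220,::-1],None,fx=5,fy=5,interpolation=2)
cv2.imwrite('pics/z5t.png',a);cv2.imwrite('pics/z5s.png',b)
E
```

```text
7.1 [ 0.51202266 -0.1510411   0.14182056] [-9.72348489e-04  7.07690943e-01  7.06521448e-01 -1.67273219e-04] [ 0.20698083  0.08699255 -0.94326046] 0.024168843863305
wrist [[329.9, 210.9], [328.9, 246.4], [329.0, 250.1], [329.2, 282.1], [328.8, 223.2]]
top [[442.9, 243.8], [454.1, 244.4], [455.0, 244.4], [461.1, 244.5], [447.5, 244.3]]
scene [[154.9, 260.1], [143.3, 228.9], [142.4, 226.6], [136.3, 210.3], [150.0, 247.1]]
```

View pics/w5.png

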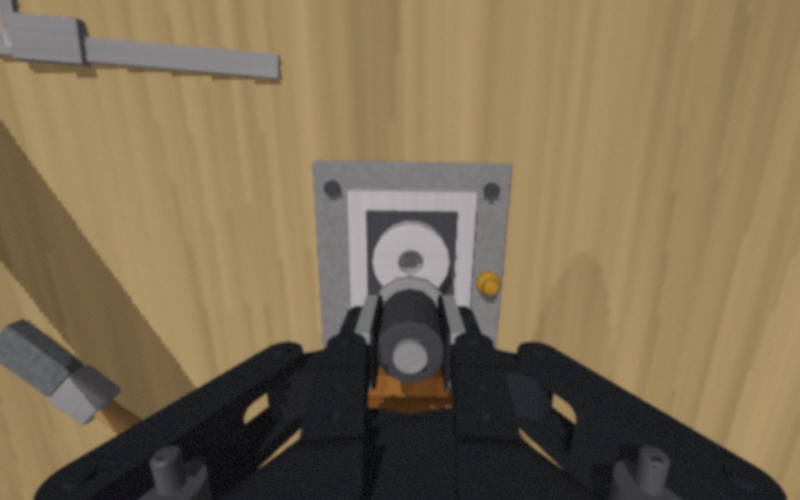

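View pics/z5s.png

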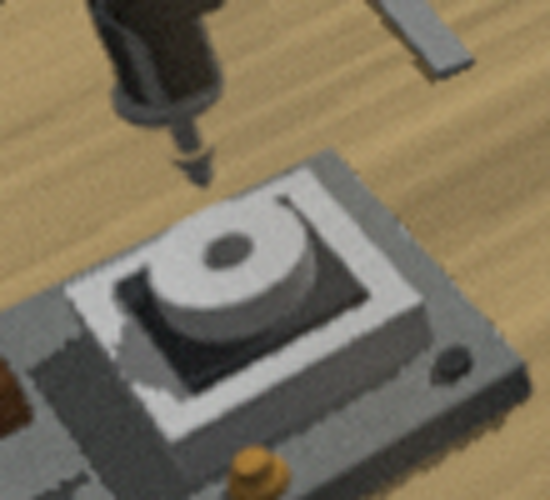

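View pics/z5t.png

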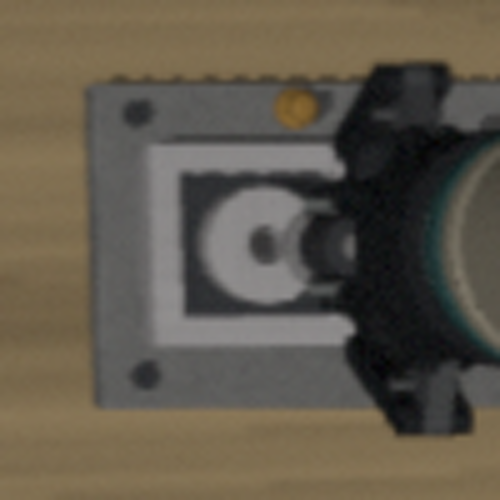

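Both the top and wrist cameras, each taken relative to the pin, put the TCP target at about (0.5117, -0.148). I'll shift +3 mm in y and descend to just above the mouth.

Request:
drive_tool(targets=[0, 0, 0, 3, 0, 12, 0, 0, 0, 0, 0, 0, 12, 0, 0, 0, 0, 0, 0, 0, 0, 0, 0, 0, 0, 0, 0, 0])

```text
clock: 7.75
position: [0.5127, -0.1473, 0.1186]
ee_rot: [-0.0, 0.707, 0.707, 0.0]
contact_force: [-0.4, 0.3, -1.1]
width: 0.0242
```

```bash
python3 - <<'E'
from h import *
s=get_state();print(s['clock'],s['position'],s['ee_rot'],s['contact_force'],s['width'])
imw=save('wrist','w6');im2=save('scene','s6')
P=s['position']-[0,0.0006,.0081]
for n in('wrist','scene'): print(n,proj(n,[[.5115,-.1486,.062],P,P+[0,0,.005],P+[0,0,.039],P-[0,0,.041]],s).round(1).tolist())
b=cv2.resize(im2[210:310,110:220,::-1],None,fx=5,fy=5,interpolation=2)
cv2.imwrite('pics/z6s.png',b)
cv2.imwrite('pics/z6w.png',cv2.resize(imw[140:300,250:410,::-1],None,fx=3.7,fy=3.7,interpolation=2))
E
```

```text
7.75 [ 0.51270376 -0.14731649  0.11860635] [-1.18645980e-04  7.06868573e-01  7.07344899e-01  8.84468399e-06] [-0.42348358  0.27680413 -1.08183496] 0.024243049096537864
wrist [[327.1, 221.4], [328.9, 247.4], [328.9, 251.0], [329.3, 283.3], [328.7, 223.9]]
scene [[155.9, 258.9], [149.1, 238.7], [148.3, 236.5], [142.6, 220.9], [155.5, 256.0]]
```

View pics/z6s.png

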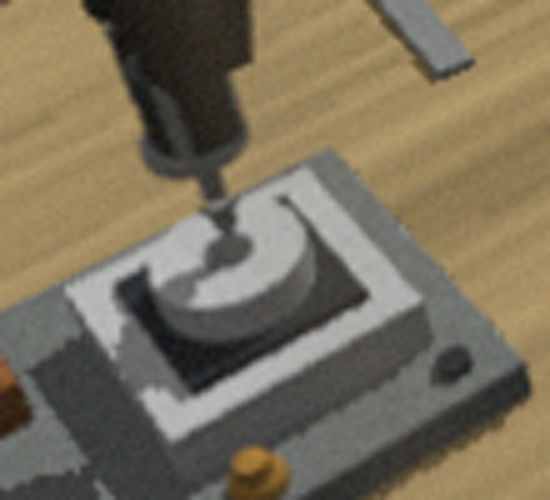

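View pics/z6w.png

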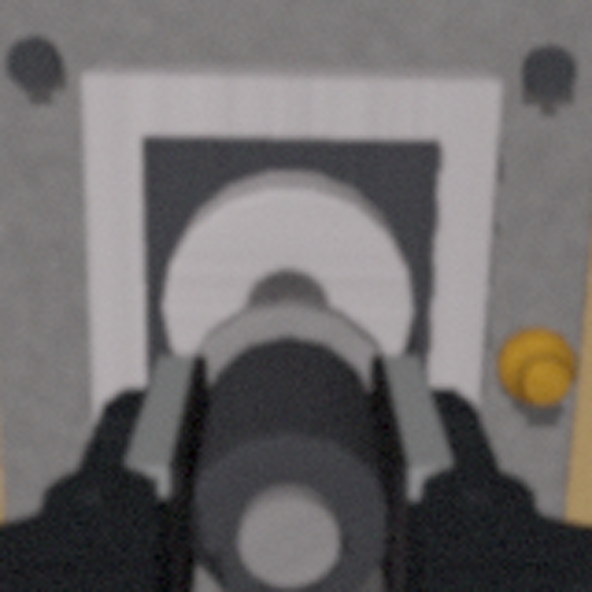

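```bash
python3 - <<'E'
import cv2
im=cv2.imread('pics/w5_raw.png');cv2.imwrite('pics/z7.png',cv2.resize(im[165:245,280:380],None,fx=7,fy=7,interpolation=2))
E
```

```text
(no output)
```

View pics/z7.png

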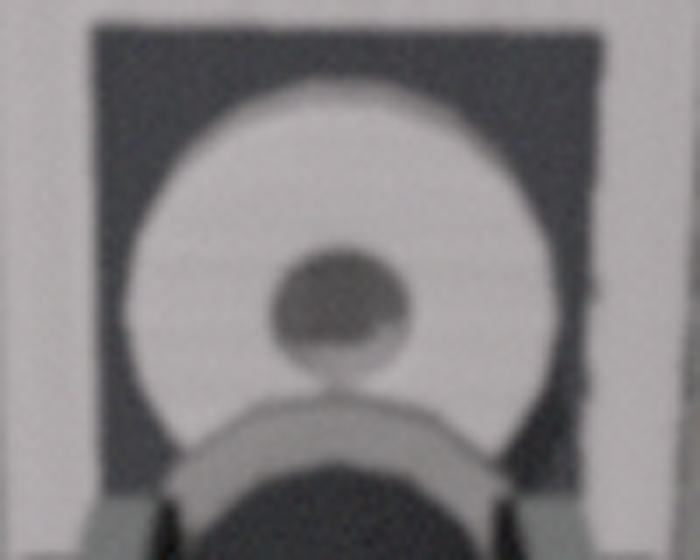

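Request:
drive_tool(targets=[0, 0, 0, -1.7, -0.7, 0, 0, 0, 0, 0, 0, 0, 6, 0, 0, 0, 0, 0, 0, 5, 0, 0, 0, 0, 0, 0, 5, 0, 0, 0, 0, 0, 0, 0, 0])

```text
clock: 8.48
position: [0.5115, -0.149, 0.1021]
ee_rot: [-0.001, 0.707, 0.707, -0.0]
contact_force: [-0.3, -0.1, -1.1]
width: 0.0242
```

```bash
python3 - <<'E'
from h import *
s=get_state();print(s['clock'],s['position'],s['ee_rot'],s['contact_force'],s['width'],s['moment'])
im2=save('scene','s8')
b=cv2.resize(im2[220:300,110:210,::-1],None,fx=7,fy=7,interpolation=2)
cv2.imwrite('pics/z8s.png',b)
s=get_state();print(s['position'],s['contact_force'],s['moment'])
E
```

```text
8.475 [ 0.51148078 -0.14899947  0.10213593] [-6.60168932e-04  7.06974659e-01  7.07238540e-01 -2.08652793e-04] [-0.32443553 -0.14062575 -1.06247481] 0.024176319116390895 [0.04010423 0.06484094 0.05033959]
[ 0.5117519  -0.14906662  0.10245374] [ 0.24133693  0.08931184 -1.82981698] [-0.0329296   0.01706835 -0.0105185 ]
```

View pics/z8s.png

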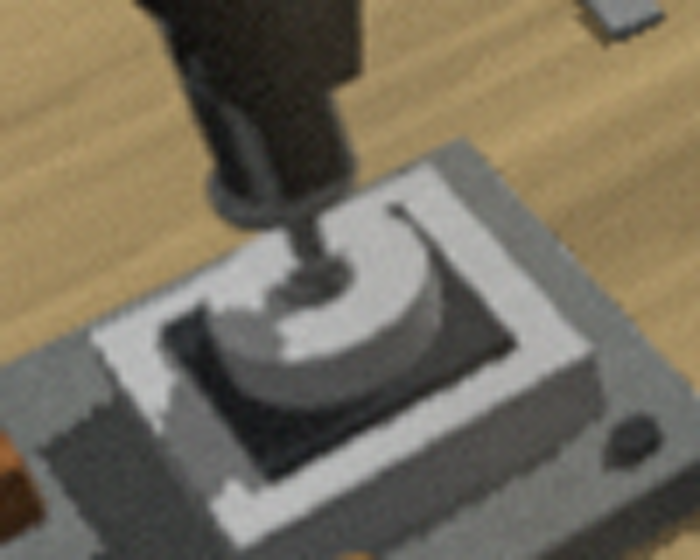

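The tip is in the hole. I'll continue down slowly, watching the forces.

Request:
drive_tool(targets=[0, 0, 0, 0, 0, 2, 0, 0, 0, 0, 0, 0, 2, 0, 0, 0, 0, 0, 0, 2, 0, 0, 0, 0, 0, 0, 0, 0])

```text
clock: 9.02
position: [0.5118, -0.1491, 0.0966]
ee_rot: [-0.0, 0.707, 0.707, -0.0]
contact_force: [0.3, -0.4, -1.3]
width: 0.0234
```

Request:
drive_tool(targets=[0, 0, 0, 0, 0, 2, 0, 0, 0, 0, 0, 0, 2, 0, 0, 0, 0, 0, 0, 0, 0, 0, 0, 0, 0, 0, 0, 0])

```text
clock: 9.52
position: [0.512, -0.1492, 0.0928]
ee_rot: [0.0, 0.707, 0.707, 0.0]
contact_force: [0.1, 0.0, -2.3]
width: 0.024
```

```bash
python3 - <<'E'
from h import *
s=get_state();print(s['clock'],s['position'],s['ee_rot'],s['contact_force'],s['width'],s['moment'])
E
```

```text
9.525 [ 0.51200828 -0.14917354  0.09277839] [5.66847670e-05 7.06944625e-01 7.07268894e-01 7.46303334e-05] [ 0.11783307  0.04897739 -2.25300492] 0.024039794827627615 [-0.03114668 -0.08583795  0.02545827]
```

Request:
drive_tool(targets=[0, 0, 0, 0, 0, 1.5, 0, 0, 0, 0, 0, 0, 1.5, 0, 0, 0, 0, 0, 0, 0, 0])

```text
clock: 9.9
position: [0.512, -0.1492, 0.0897]
ee_rot: [0.0, 0.707, 0.707, 0.0]
contact_force: [1.0, -0.2, -2.2]
width: 0.0242
```

Request:
drive_tool(targets=[0, 0, 0, 0, 0, 1.5, 0, 0, 0, 0, 0, 0, 1.5, 0, 0, 0, 0, 0, 0, 0, 0])

```text
clock: 10.28
position: [0.5124, -0.1493, 0.087]
ee_rot: [0.0, 0.707, 0.707, 0.0]
contact_force: [2.2, 0.6, -0.9]
width: 0.0241
```

Request:
drive_tool(targets=[0, 0, 0, 0, 0, 1.5, 0, 0, 0, 0, 0, 0, 1.5, 0, 0, 0, 0, 0, 0, 0, 0])

```text
clock: 10.65
position: [0.5124, -0.1494, 0.0846]
ee_rot: [0.001, 0.707, 0.707, 0.0]
contact_force: [-0.3, 0.3, 5.0]
width: 0.024
```

Request:
drive_tool(targets=[0, 0, 0, 0, 0, 1.5, 0, 0, 0, 0, 0, 0, 1.5, 0, 0, 0, 0, 0, 0, 0, 0])

```text
clock: 11.02
position: [0.5119, -0.1495, 0.0806]
ee_rot: [0.0, 0.707, 0.707, -0.0]
contact_force: [0.5, -1.7, -1.3]
width: 0.0237
```

Request:
drive_tool(targets=[0, 0, 0, 0, 0, 1.5, 0, 0, 0, 0, 0, 0, 1.5, 0, 0, 0, 0, 0, 0, 0, 0])

```text
clock: 11.4
position: [0.5119, -0.1492, 0.0776]
ee_rot: [-0.0, 0.707, 0.707, -0.0]
contact_force: [1.2, -1.1, 0.8]
width: 0.0239
```

Request:
drive_tool(targets=[0, 0, 0, 0, 0, 1, 0, 0, 0, 0, 0, 0, 1, 0, 0, 0, 0, 0, 0, 0, 0])

```text
clock: 11.78
position: [0.5119, -0.1489, 0.0753]
ee_rot: [-0.0, 0.707, 0.707, 0.0]
contact_force: [1.8, -0.1, -0.9]
width: 0.0239
```

Request:
drive_tool(targets=[0, 0, 0, 0, 0, 1, 0, 0, 0, 0, 0, 0, 1, 0, 0, 0, 0, 0, 0, 0, 0])

```text
clock: 12.15
position: [0.5119, -0.1491, 0.0736]
ee_rot: [-0.0, 0.707, 0.707, 0.0]
contact_force: [1.5, 0.2, -1.7]
width: 0.0241
```

Request:
drive_tool(targets=[0, 0, 0, 0, 0, 1, 0, 0, 0, 0, 0, 0, 1, 0, 0, 0, 0, 0, 0, 0, 0])

```text
clock: 12.52
position: [0.5119, -0.1492, 0.0717]
ee_rot: [-0.0, 0.707, 0.707, 0.0]
contact_force: [1.4, -0.6, -1.6]
width: 0.0244
```

Request:
drive_tool(targets=[0, 0, 0, 0, 0, 1, 0, 0, 0, 0, 0, 0, 0.5, 0, 0, 0, 0, 0, 0, 0, 0])

```text
clock: 12.9
position: [0.5119, -0.1492, 0.0702]
ee_rot: [-0.0, 0.707, 0.707, 0.0]
contact_force: [2.1, -0.5, -1.7]
width: 0.0244
```

```bash
python3 - <<'E'
from h import *
s=get_state();print(s['clock'],s['position'],s['contact_force'],s['width'],s['moment'])
im2=save('scene','s9')
cv2.imwrite('pics/z9s.png',cv2.resize(im2[220:300,110:210,::-1],None,fx=7,fy=7,interpolation=2))
for i in range(0):pass
s=get_state();print(s['position'],s['contact_force'],s['moment'])
E
```

```text
12.9 [ 0.51189709 -0.1491613   0.07022389] [ 2.14685384 -0.53068936 -1.72042585] 0.024413587392769585 [-0.01304581 -0.31355022 -0.00586362]
[ 0.51189516 -0.14916379  0.07024187] [ 1.81644404  0.05922476 -2.12752389] [-0.00843313 -0.32205615  0.03042354]
```

View pics/z9s.png

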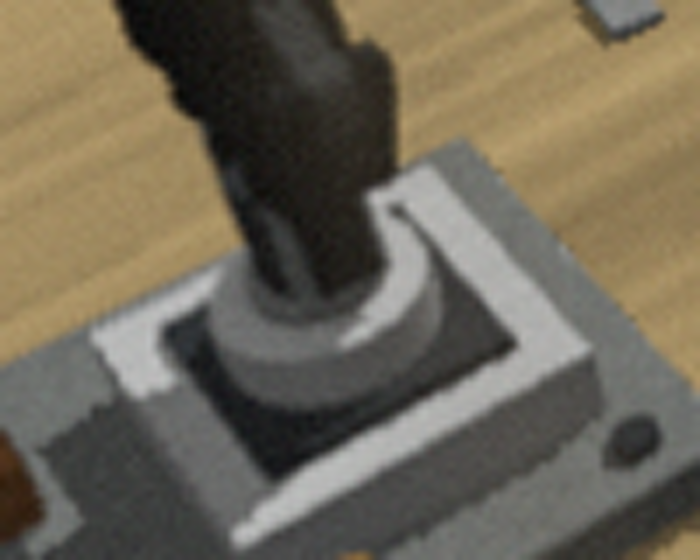

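Request:
drive_tool(targets=[0, 0, 0, 0, 0, 0.5, 0, 0, 0, 0, 0, 0, 0, 0])

```text
clock: 13.2
position: [0.5119, -0.1492, 0.0701]
ee_rot: [0.0, 0.707, 0.707, 0.0]
contact_force: [0.6, -0.8, 3.4]
width: 0.0236
```

Request:
drive_tool(targets=[0, 0, 0, 0, 0, 0.5, 0, 0, 0, 0, 0, 0, 0, 0])

```text
clock: 13.45
position: [0.512, -0.1492, 0.0701]
ee_rot: [0.0, 0.707, 0.707, 0.0]
contact_force: [0.4, 0.7, 6.1]
width: 0.0239
```

Request:
drive_tool(targets=[0, 0, 0, 0, 0, 0.4, 0, 0, 0, 0, 0, 0, 0, 0])

```text
clock: 13.7
position: [0.5119, -0.1492, 0.0701]
ee_rot: [0.0, 0.707, 0.707, 0.0]
contact_force: [-0.5, 1.3, 8.8]
width: 0.0241
```

Request:
drive_tool(targets=[0, 0, 0, 0, 0, 0.7, 0, 0, 0, 0, 0, 0, 0.7, 0, 0, 0, 0, 0, 0, 0, 0])

```text
clock: 14.08
position: [0.512, -0.1492, 0.07]
ee_rot: [0.001, 0.707, 0.707, 0.0]
contact_force: [-3.0, 1.7, 18.2]
width: 0.024
```

Request:
drive_tool(targets=[0, 0, 0, 0, 0, 0.4, 0, 0, 0, 0, 0, 0, 0, 0, 0, 0, 0, 0, 0, 0, 0])

```text
clock: 14.45
position: [0.512, -0.1493, 0.07]
ee_rot: [0.001, 0.707, 0.707, 0.0]
contact_force: [-2.9, 2.6, 20.6]
width: 0.024
```

Home at 20 N with z steady at 0.070. Next I'll relax the push and take up the free play gently.

Request:
drive_tool(targets=[0, 0, 0, 0, 0, -1.6, 0, 0, 0, 0, 0, 0, -1.6, 0, 0, 0, 0, 0, 0, -1, 0, 0, 0, 0, 0, 0, -1, 0, 0, 0, 0, 0, 0, 0, 0])

```text
clock: 15.08
position: [0.5119, -0.1491, 0.072]
ee_rot: [-0.0, 0.707, 0.707, 0.0]
contact_force: [2.7, 0.4, -3.2]
width: 0.0245
```

Request:
drive_tool(targets=[0, 0, 0, 0, 0, -1, 0, 0, 0, 0, 0, 0, -1, 0, 0, 0, 0, 0, 0, 0, 0])

```text
clock: 15.45
position: [0.5119, -0.1492, 0.0744]
ee_rot: [-0.0, 0.707, 0.707, 0.0]
contact_force: [1.5, -0.7, -2.3]
width: 0.0239
```

Request:
drive_tool(targets=[0, 0, 0, 0, 0, -1, 0, 0, 0, 0, 0, 0, -1, 0, 0, 0, 0, 0, 0, 0, 0])

```text
clock: 15.82
position: [0.5119, -0.1491, 0.0762]
ee_rot: [-0.0, 0.707, 0.707, 0.0]
contact_force: [2.3, -0.1, -2.9]
width: 0.0241
```

Request:
drive_tool(targets=[0, 0, 0, 0, 0, -1, 0, 0, 0, 0, 0, 0, 0, 0])

```text
clock: 16.08
position: [0.5118, -0.1491, 0.0767]
ee_rot: [-0.0, 0.707, 0.707, -0.0]
contact_force: [3.3, 0.2, -8.5]
width: 0.0239
```

Request:
drive_tool(targets=[0, 0, 0, 0, 0, -0.5, 0, 0, 0, 0, 0, 0, 0, 0])

```text
clock: 16.32
position: [0.5118, -0.1491, 0.0772]
ee_rot: [-0.0, 0.707, 0.707, -0.0]
contact_force: [3.6, -1.3, -12.7]
width: 0.0238
```

Request:
drive_tool(targets=[0, 0, 0, 0, 0, -0.5, 0, 0, 0, 0, 0, 0, 0, 0])

```text
clock: 16.58
position: [0.5117, -0.1491, 0.0777]
ee_rot: [-0.0, 0.707, 0.707, -0.0]
contact_force: [4.5, -0.7, -16.1]
width: 0.0242
```

Request:
drive_tool(targets=[0, 0, 0, 0, 0, 0.3, 0, 0, 0, 0, 0, 0, 0, 0, 0, 0, 0, 0, 0, 0, 0, 0, 0, 0, 0, 0, 0, 0, 0, 0, 0, 0, 0, 0, 0])

```text
clock: 17.2
position: [0.5117, -0.1491, 0.0778]
ee_rot: [-0.0, 0.707, 0.707, -0.0]
contact_force: [3.0, -0.8, -18.8]
width: 0.0242
```

```bash
python3 - <<'E'
from h import *
s=get_state();print(s['clock'],s['position'],s['contact_force'],s['width'],s['moment'])
for k in range(3):
    get_image('top'); s=get_state();print(s['clock'],s['position'],s['contact_force'])
im2=save('scene','s10')
cv2.imwrite('pics/z10s.png',cv2.resize(im2[220:300,110:210,::-1],None,fx=7,fy=7,interpolation=2))
E
```

```text
17.2 [ 0.51169066 -0.14905909  0.07780827] [  3.03283662  -0.76945855 -18.78435448] 0.024199949017641338 [-0.16012718 -0.85921374  0.04539177]
17.25 [ 0.51166699 -0.14907001  0.0778008 ] [  3.91745432  -0.96366055 -16.9855731 ]
17.3 [ 0.51171703 -0.1490565   0.07783779] [  4.50031155  -0.67937398 -18.03541869]
17.35 [ 0.51170391 -0.14908734  0.0778454 ] [  4.10002517  -0.63770013 -17.87688607]
```

View pics/z10s.png

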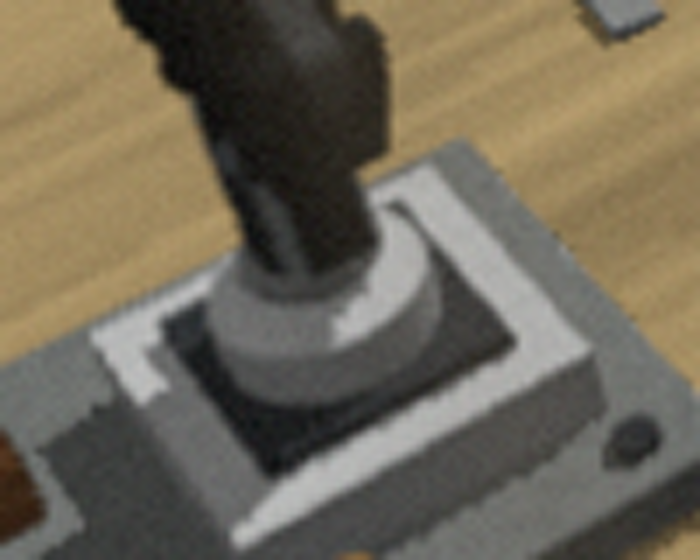

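The pull settled at about 15.8 N net, a little high. I'll ease it to about 12 N and hold.

Request:
drive_tool(targets=[0, 0, 0, 0, 0, 0.8, 0, 0, 0, 0, 0, 0, 0, 0, 0, 0, 0, 0, 0, 0, 0, 0, 0, 0, 0, 0, 0, 0, 0, 0, 0, 0, 0, 0, 0, 0, 0, 0, 0, 0, 0, 0])

```text
clock: 18.15
position: [0.5118, -0.1491, 0.0773]
ee_rot: [-0.0, 0.707, 0.707, 0.0]
contact_force: [1.8, 0.1, -13.3]
width: 0.024
```

```bash
python3 - <<'E'
from h import *
for k in range(3):
    s=get_state();print(s['clock'],s['position'],s['contact_force']);get_image('top')
E
```

```text
18.15 [ 0.51181504 -0.14912593  0.07727657] [  1.84626057   0.11059303 -13.3386948 ]
18.2 [ 0.51183087 -0.14912235  0.07726378] [  2.05063242   0.3468162  -12.14790821]
18.25 [ 0.51182805 -0.14913465  0.07726776] [  1.68962435  -0.18363542 -12.26833544]
```

Request:
drive_tool(targets=[0, 0, 0, 0, 0, -0.4, 0, 0, 0, 0, 0, 0, 0, 0, 0, 0, 0, 0, 0, 0, 0, 0, 0, 0, 0, 0, 0, 0, 0, 0, 0, 0, 0, 0, 0, 0, 0, 0, 0, 0, 0, 0, 0, 0, 0, 0, 0, 0, 0])

```text
clock: 19.18
position: [0.5118, -0.1491, 0.0775]
ee_rot: [-0.0, 0.707, 0.707, -0.0]
contact_force: [2.7, -1.0, -14.3]
width: 0.0239
```

```bash
python3 - <<'E'
from h import *
for k in range(4):
    s=get_state();print(s['clock'],s['position'],s['contact_force']);get_image('top')
E
```

```text
19.175 [ 0.51182743 -0.1491355   0.07751866] [  2.66917373  -1.04907931 -14.32408406]
19.225 [ 0.51183576 -0.14913664  0.07752832] [  2.32177241  -0.36352228 -14.81943642]
19.275 [ 0.5118436  -0.14910319  0.07752817] [  1.958596    -0.31703353 -14.03498059]
19.325 [ 0.51182971 -0.14913933  0.07749846] [  2.45441735   0.24530233 -15.44694804]
```

The pull held steady at about 12.5 N net. Now I'll set the pin back down.

Request:
drive_tool(targets=[0, 0, 0, 0, 0, 1.5, 0, 0, 0, 0, 0, 0, 1.5, 0, 0, 0, 0, 0, 0, 1.5, 0, 0, 0, 0, 0, 0, 1.5, 0, 0, 0, 0, 0, 0, 1, 0, 0, 0, 0, 0, 0, 0, 0, 0, 0, 0, 0, 0, 0, 0])

```text
clock: 20.25
position: [0.512, -0.1493, 0.0706]
ee_rot: [0.0, 0.707, 0.707, 0.0]
contact_force: [0.8, 0.5, -1.8]
width: 0.0242
```

Request:
drive_tool(targets=[0, 0, 0, 0, 0, 1, 0, 0, 0, 0, 0, 0, 1, 0, 0, 0, 0, 0, 0, 0, 0, 0, 0, 0, 0, 0, 0, 0])

```text
clock: 20.75
position: [0.5121, -0.1493, 0.0701]
ee_rot: [0.0, 0.707, 0.707, 0.0]
contact_force: [-1.9, 2.1, 9.0]
width: 0.0237
```

Request:
drive_tool(targets=[0, 0, 0, 0, 0, -1, 0, 0, 0, 0, 0, 0, 0, 0, 0, 0, 0, 0, 0, 0, 0.5, 0, 0, 0, 0, 0, 0, 1, 0, 0, 0, 0, 0, 0, 1, 0, 0, 0, 0, 0, 0, 1, 0, 0, 0, 0, 0, 0, 1, 0, 0, 0, 0, 0, 0, 1, 0, 0, 0, 0, 0, 0, 1], grip_force=20)

```text
clock: 21.88
position: [0.5119, -0.1492, 0.0696]
ee_rot: [-0.0, 0.707, 0.707, 0.0]
contact_force: [0.3, -0.8, -0.4]
width: 0.085
```

```bash
python3 - <<'E'
from h import *
s=get_state();print(s['clock'],s['position'],s['contact_force'],s['width'],s['moment'])
save('wrist','w11')
E
```

```text
21.875 [ 0.5119037  -0.14915438  0.06958912] [ 0.26243202 -0.80960051 -0.40096524] 0.08504023008239865 [-0.03564893 -0.01808049 -0.01011208]
```

View pics/w11.png

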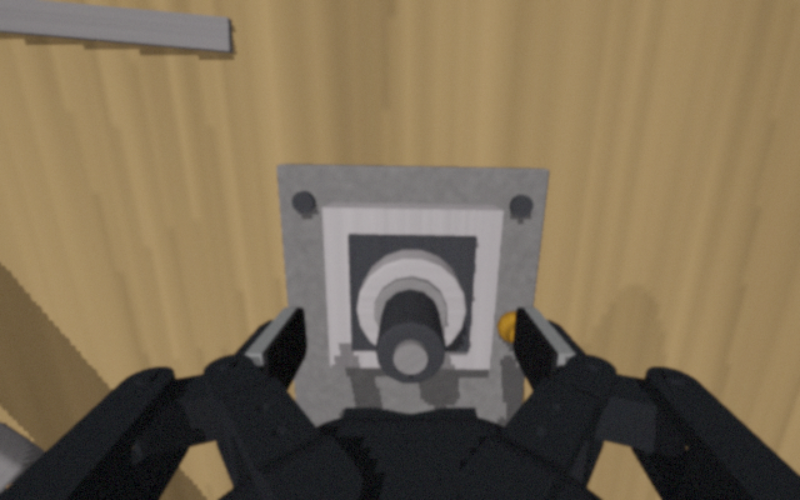

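The pin is released and stands seated in the collar. I'll raise the gripper straight up and take a final look.

Request:
drive_tool(targets=[0, 0, 0, 0, 0, -6, 1, 0, 0, 0, 0, 0, -20, 1, 0, 0, 0, 0, 0, -30, 1, 0, 0, 0, 0, 0, -30, 1, 0, 0, 0, 0, 0, -30, 1, 0, 0, 0, 0, 0, 0, 1, 0, 0, 0, 0, 0, 0, 1])

```text
clock: 22.8
position: [0.5114, -0.1489, 0.1851]
ee_rot: [-0.0, 0.707, 0.707, -0.0]
contact_force: [-0.8, 0.7, -0.6]
width: 0.0859
```

```bash
python3 - <<'E'
from h import *
s=get_state();print(s['clock'],s['position'],s['contact_force'],s['width'])
im=save('scene','s12');save('wrist','w12')
cv2.imwrite('pics/z12s.png',cv2.resize(im[100:320,100:400,::-1],None,fx=2.6,fy=2.6,interpolation=2))
print(proj('scene',[[.513,-.151,.062],[.513,-.151,.067],[.513,-.151,.101]]))
E
```

```text
22.8 [ 0.51136911 -0.14892796  0.1850828 ] [-0.80190842  0.72809945 -0.55746429] 0.08587125542515
[[154.94341231 260.07628886]
 [154.19827155 258.05273713]
 [148.94049672 243.79696365]]
```

View pics/z12s.png

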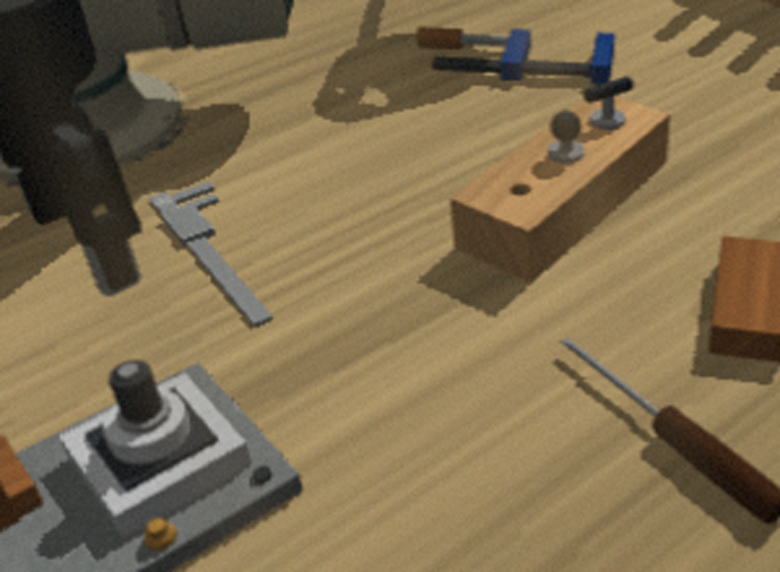

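View pics/w12.png

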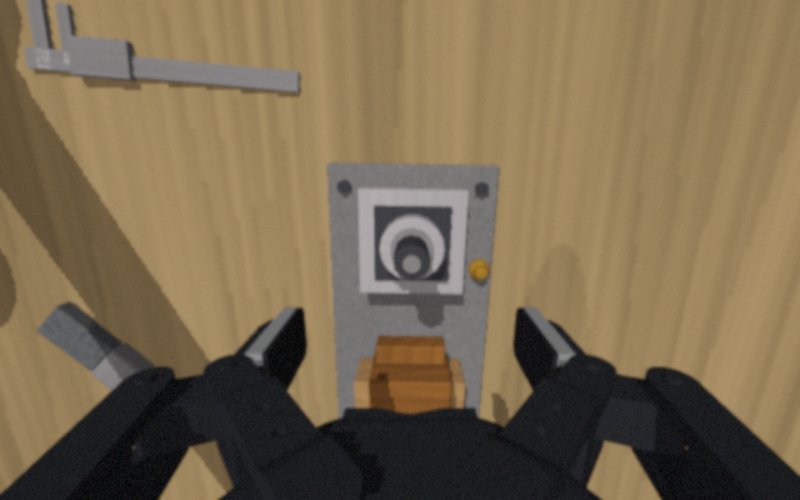

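```bash
python3 - <<'E'
from h import *
im=cv2.imread('pics/s12_raw.png');a=cv2.resize(im[225:300,110:210],None,fx=7.5,fy=7.5,interpolation=2);cv2.imwrite('pics/z13.png',a)
im=get_image('top')[:,:,::-1];cv2.imwrite('pics/z13t.png',cv2.resize(im[205:285,400:480],None,fx=7,fy=7,interpolation=2))
for h in (0,.005):print((proj('scene',[[.513,-.151,.062+h],[.513,-.151,.067+h],[.513,-.151,.101+h]])-[110,225])*7.5)
print((proj('scene',[[.4755,.211,.055],[.4755,.211,.06],[.4755,.211,.094]])-[265,120])*5)
E
```

```text
[[337.07559231 263.07216645]
 [331.48703665 247.89552849]
 [292.05372539 140.97722739]]
[[331.48703665 247.89552849]
 [325.84603909 232.58253049]
 [286.03492278 124.68402568]]
[[174.21216116 263.58082684]
 [173.85346221 254.4301851 ]
 [171.34447589 190.49063367]]
```

View pics/z13.png

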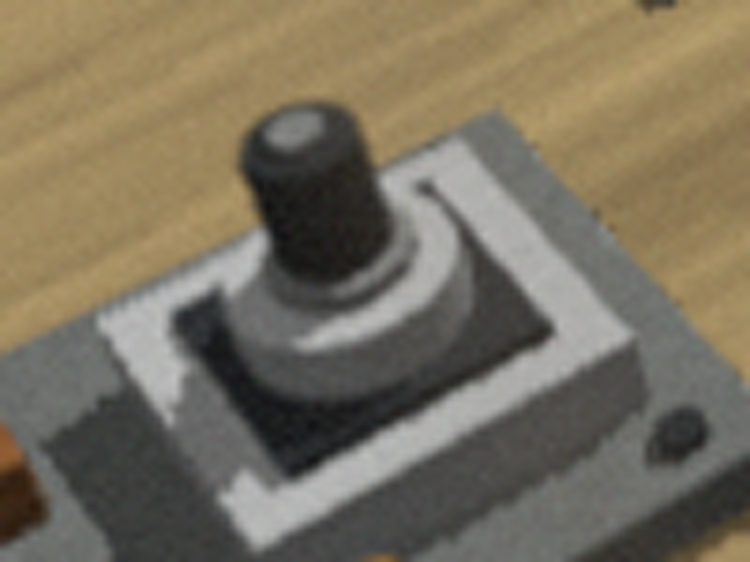

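The zoom shows the flange resting on the collar top and the knob top's rim centred at row ~139, against 141 predicted for home. The pin is fully seated and the bystanders look unchanged.

```bash
python3 -c "
from rig import *
print(sign_off())"
```

```text
the job is handed in; nothing more can be done
None
```

I seated the lock pin in the collar, tug-tested the catch, set the pin back home and released it. The job is handed in, at about 23 s on the robot's clock.

- **Push:** The pin went in until the flange stopped at its expected height (TCP 70 mm). I pressed it down to about 20 N, well short of a slam.
- **Tug:** It had about 6 mm of free play before the catch took the load. The pull first settled at about 16 N for a few tenths of a second. I eased it to about 10 N, then held about 12.5 N for roughly 0.9 s. The catch held and the pull stayed under 20 N. These are net of the resting reading, and the force reading is noisy by about 1 N.
- **Release:** I pressed it home again at about 11 N, opened the fingers and backed straight up.

**Last checks:** The final pictures show the flange on the collar top, the pin upright and centred, and the gripper clear. By eye, the other two pins, the thumb nut, the file and the offcut are where they were; I did not measure them. One first reading suggested the pin stood about 5 mm high. That was a highlight on the knob; measured from the knob's rim it agrees with fully home.

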